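Put a relay under the bench magnifier

ROBOT

A 6-joint arm with a two-finger parallel gripper is mounted at the origin on the work surface. World frame = base frame: x ahead of the robot, y to its left, z up, the work surface at z = 0. Lengths are in m, angles in rad, forces in N, time in s.
With the tool pointing down it reaches from about 0.35 to 0.975 m from the base axis. Payload 7.1 kg.
Tool frame: the origin (TCP) lies midway between the tips of the shut fingers; the grasp point (between the pads) lies 19 mm behind it; z points along the fingers, y is the line along which they close (so a half turn about z gives the same grasp; the last joint's range is limited). The gripper opens to 88 mm and grips with 3 to 60 N. Pads are 20 mm wide; open, the fingers measure 115 mm over their backs; the gripper's body (75 mm by 178 mm) begins 61 mm behind the grasp point.
Start: joints at [1.167, 0.423, 1.63, -0, 1.089, -0.019], TCP at [0.235, 0.579, 0.223] pointing down, gripper open.
Joint ranges: [-3, 3], [-0.9, 2.11], [0.09, 2.58], [-1.31, 4.45], [0.11, 2.69], [-2.54, 2.54]. Speed limits (rad/s): [2.39, 2.39, 3.01, 3.14, 3.14, 3.14].

INTERFACE

Orientations are given as a unit quaternion [w, x, y, z].
In Python, from station import move_pose, movel, movej, command_gripper, wait, inverse_kinematics, read_camera, camera_info, MotionError, job_done, get_time, get_joint_pos, get_qvel, get_effort, get_tcp_pos, get_ee_rot, get_ft_force, get_ft_torque, get_grip_width, get_finger_force gives the robot as it stands. Calls block until the motion is done:
- move_pose(position, orientation): joint-space move of the TCP to a pose.
- movel(position, frame=None, v=0.15, until_force=None): straight line of the TCP; frame=None keeps the orientation; v is the mean speed in m/s. With until_force (N) it stops when the force on the tool has changed by that much, and returns True; else False.
- movej(angles): joint-space move.
- command_gripper(opening): opening from 0.0 (shut) to 1.0 (fully open); the grip force is fixed at half the most; returns when the fingers have stopped.
- wait(seconds).
- inverse_kinematics(position, orientation): joint angles nearest the present ones, or None.
- read_camera(name): name is "side" or "top" or "wrist"; returns the picture (480x640x3 uint8, red, green, blue); there is no depth.
- camera_info(name): a dict with "intrinsics" (3x3 intrinsics, pixels), "dist" ([k1, k2, p1, p2, k3] as OpenCV has them; the pictures are not rectified), "T" (4x4, takes a point from camera to world coordinates); the wrist camera has in their place "tool_from_camera" (4x4, takes a point from camera to tool coordinates, whose origin is the TCP and whose axes are the flange's). Camera axes: x right, y up, looking along -z (the intrinsics and any distortion apply to the point x, -y, -z); pixel columns grow to the right and rows downward; lengths in m; the calibration is good to about 2 mm. A picture is of the moment at which its call begins: read the wrist's pose just before it. camera_info takes no time and is no camera call.
A pose or a line that the arm cannot do raises MotionError and nothing moves.
- job_done(): hands the job in; it is judged then, once.
Readings, each from a call of its own:
- get_time(): time.
- get_joint_pos(): joint angles.
- get_qvel(): joint speeds.
- get_effort(): joint torques, N m.
- get_tcp_pos(): TCP position.
- get_ee_rot(): TCP orientation.
- get_ft_force(): force on the tool from outside, world axes, zero at the start.
- get_ft_torque(): the same for the moment, N m.
- get_grip_width(): opening from 0.0 (shut) to 1.0 (fully open).
- get_finger_force(): force on a finger pad.
Only numpy, scipy, OpenCV 4.12 (cv2) and the standard library are available. Lean on these libraries where they do the work, as an engineer would, in place of code of your own. Each camera call takes 0.05 s, during which the arm holds its last target. There are 200 camera calls.

TASK

The plug-in relay has to be checked under the magnifier. Turn the parts carousel until the relay stands at the middle of the open front side (the side towards the robot), take it out and set it down gently, upright, in the middle of the steel tray; then swing the jointed magnifier arm until the relay is in the middle of the lens, seen from straight above, and leave it there. Do not knock or push the other things that lie on the bench.

Things in the scene. Friction and masses are not known exactly. Their poses are not given: they have to be found in the camera images.
- stand: the carousel's fixed round black stand (336 mm across, 18 mm high). Origin on the turning axis at bench level; its axes are parallel to the world's: -x is the open front. A clear D-shaped dust cover stands on it over the back: it covers all that lies at x > 30 mm from the axis, up to 102 mm above the bench, with a curved wall at 163 mm radius; front and middle are open
- carousel (a joint): how far the grey turntable has been turned from where it began, rad, counter-clockwise positive from above, no end stops; stays where left (about 0.1 N m). 304 mm across, floor 32 mm above the bench, five equal wedge compartments parted by 4 mm walls up to 72 mm above the bench, rim up to 54 mm. What stands in it turns with it
- carousel_knob (a point): middle of the round black knurled knob on the turntable's axis: 46 mm across, from 115 to 147 mm above the bench (this point 133 mm). It turns with the turntable; grip it from above (round, any direction) and twist
- relay_center (a point): centre of the plug-in relay: block 28 x 22 mm (its x and y), 39 mm high, clear cover on a black foot with brass blades, 40 g, upright in a compartment of the carousel about 95 mm from the axis; this point is 19.5 mm above its underside. Grip it across either pair of sides from above. The other compartments hold a grey flat block, a cable gland, a push-button head and a flat terminal
- tray: steel inspection tray fixed to the bench, 125 x 100 mm (x, y) outside, rim 10 mm high, floor 2 mm thick, walls 2 mm. Origin at its centre at bench level; it may be turned a little about the vertical
- mag_post (a point): point on the vertical axis of the magnifier's post, about which the boom turns, 200 mm above the bench; the foot is a white disc 180 mm across, the hub on the post reaches 239 mm up
- mag_boom (a joint): angle of the boom about the post, rad, counter-clockwise positive from above; its heading, post to elbow, counter-clockwise from the world's +x, is 2.1 rad + this value. Range -0.7 to 2.2. Stiff hinge (about 0.6 N m): stays where it is left. Boom: tube 16 mm across at 218 mm height, 260 mm from post axis to elbow axis; hub at the elbow 36 mm across, 184 to 241 mm high
- mag_arm: the magnifier's outer arm with its head, hinged to the boom at the elbow (stiff hinge, about 0.4 N m, stays where left; bends from straight on to 155 degrees round counter-clockwise). Origin at bench level straight below the lens's centre; its x axis points from the lens back to the elbow axis, 240 mm away, its -x to the grip, 90 mm from the lens. Arm: tube 14 mm across, 196 mm high
- lens_center (a point): centre of the lens, 196 mm above the bench. Round white head 152 mm across, from 185 to 207 mm above the bench, clear glass 126 mm across; it always stays level
- mag_grip (a point): grip point of the upright round rubber grip on the head's outer end, by which the magnifier is moved: 20 mm across, from 203 to 262 mm above the bench (this point 243 mm). Hold it from above; it may turn between the fingers. Dragging it sets both hinges
- spray_can: white spray can standing loose between magnifier and tray, 66 mm across, 210 mm high including its cap, so the magnifier's head and tubes cannot pass over it. Origin at its underside
- multimeter: black multimeter lying loose beyond the tray, 165 x 82 x 38 mm. Origin at the centre of its underside
- screwdriver: screwdriver lying loose to the left of the tray, 180 mm long, handle about 25 mm thick. Origin at its underside
- tape_roll: grey roll of tape lying loose, 90 mm across, 19 mm high. Origin at the centre of its underside
Not all that is in view belongs to the job. Of the things shaped like the tray, the steel one is meant.

How it is judged:
By the outcome, as a careful person would: the job done as asked, in the order asked, and still so for the second after the job is handed in, with the robot touching nothing.
It also fails if it takes over 72 s, if anything falls off the work surface, if the arm or the gripper's body presses on something with over 40 N, if the wrist force passes 120 N, or if a joint passes its speed limit or range.

## Working session

There is one attempt and no reset: what is moved stays moved. The work goes in short steps, each a Python script; the robot and the scene stay as the last script left them, time stands still between calls to the robot, and variables do not carry over. Pictures are saved under pics/ and viewed, at most 13 in all, crops included, and the job is handed in when it is done.

```bash
mkdir -p pics; cat > h.py <<'E'
import numpy as np, cv2
from station import *
def save(name,fn):
    im=read_camera(name); cv2.imwrite('pics/'+fn,im[:,:,::-1]); return im
def camT(name,T=None):
    ci=camera_info(name)
    return np.array(ci['intrinsics']),np.array(ci['dist']),np.array(ci['T']) if T is None else T
def wristT():
    q=np.array(get_ee_rot());p=np.array(get_tcp_pos())
    from scipy.spatial.transform import Rotation as R
    M=np.eye(4);M[:3,:3]=R.from_quat([q[1],q[2],q[3],q[0]]).as_matrix();M[:3,3]=p
    return M@np.array(camera_info('wrist')['tool_from_camera'])
def cast(name,uv,z,T=None):
    K,d,T=camT(name,T)
    n=cv2.undistortPoints(np.array(uv,float).reshape(-1,1,2),K,d).reshape(-1,2)
    r=np.c_[n[:,0],-n[:,1],-np.ones(len(n))]@T[:3,:3].T
    o=T[:3,3]; return o+r*((z-o[2])/r[:,2])[:,None]
def proj(name,P,T=None):
    K,d,T=camT(name,T)
    c=(np.atleast_2d(P)-T[:3,3])@T[:3,:3]
    c=c*[1,-1,-1]
    return cv2.projectPoints(c,np.zeros(3),np.zeros(3),K,d)[0].reshape(-1,2)
E
python3 - <<'E'
from h import *
a=save('top','top0.png');b=save('side','side0.png')
for n in('top','side'):print(np.round(camera_info(n)['T'],3),camera_info(n)['dist'])
print(camera_info('top')['intrinsics'],get_ee_rot(),np.round(camera_info('wrist')['tool_from_camera'],3),get_time())
E
```

```text
[[-0.025  0.997 -0.068  0.389]
 [-1.    -0.025  0.01  -0.007]
 [ 0.008  0.068  0.998  1.084]
 [ 0.     0.     0.     1.   ]] [-0.08443591  0.          0.          0.          0.        ]
[[ 0.689  0.387 -0.613 -0.19 ]
 [-0.725  0.376 -0.577 -0.63 ]
 [ 0.007  0.842  0.539  0.743]
 [ 0.     0.     0.     1.   ]] [-0.11783109  0.          0.          0.          0.        ]
[[464.62460774   0.         330.0213056 ]
 [  0.         464.62460774 240.60381512]
 [  0.           0.           1.        ]] [-1.37514499e-04  1.91209797e-01  9.81548964e-01 -6.52159257e-04] [[ 0.001  0.958  0.286  0.08 ]
 [ 1.    -0.002  0.001  0.   ]
 [ 0.001  0.286 -0.958 -0.162]
 [ 0.     0.     0.     1.   ]] 0.1
```

View pics/top0.png

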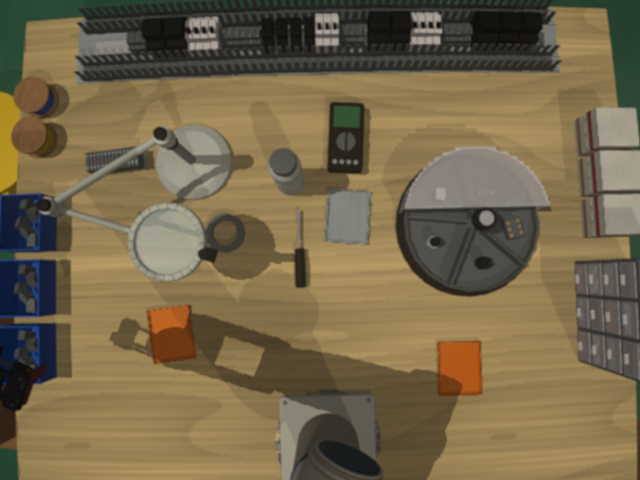

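View pics/side0.png

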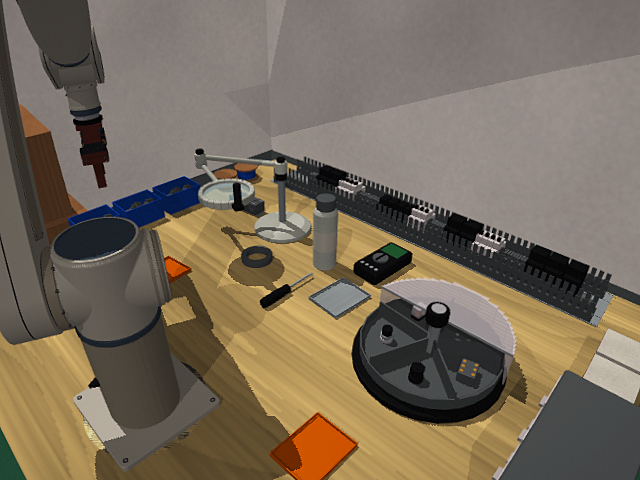

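The top view shows:
- Steel tray at (348,217). The orange trays at (172,333) and (460,367) are decoys.
- Spray can (285,168) and multimeter (346,137).
- Lens (168,242), grip (207,254), elbow (46,206) and post (162,135).
- Carousel knob (486,218).

The relay candidates are the pale block under the cover at (440,194), the brass-dotted item at (514,228), the gland (436,242) and the button (484,263). I'll enlarge a crop to confirm.

```bash
python3 - <<'E'
import cv2,numpy as np
a=cv2.imread('pics/top0.png')[140:300,390:555];b=cv2.imread('pics/side0.png')[270:425,345:525]
a=cv2.resize(a,None,fx=2.4,fy=2.4,interpolation=3);b=cv2.resize(b,(395,384),interpolation=3)
cv2.imwrite('pics/crop1.png',np.hstack([cv2.resize(a,(395,384)),b]))
from h import *
for n,uv,z in [('knob',(486,218),.147),('tray',(348,217),.01),('can',(285,160),.21),('lens',(168,242),.196),('grip',(207,254),.262),('elbow',(46,206),.241),('post',(162,135),.239),('postfoot',(194,161),.01),('tape',(225,231),.019),('mm',(346,137),.038),('relay?',(440,194),.07),('term',(514,228),.05),('ors',(460,367),.01)]:
    print(n,cast('top',uv,z).round(3))
E
```

```text
knob [[ 0.491 -0.339  0.147]]
tray [[ 0.516 -0.062  0.01 ]]
can [[0.605 0.066 0.21 ]]
lens [[0.454 0.296 0.196]]
grip [[0.426 0.203 0.262]]
elbow [[0.525 0.517 0.241]]
post [[0.652 0.294 0.239]]
postfoot [[0.658 0.298 0.01 ]]
tape [[0.489 0.223 0.019]]
mm [[ 0.698 -0.061  0.038]]
relay? [[ 0.555 -0.264  0.07 ]]
term [[ 0.477 -0.437  0.05 ]]
ors [[ 0.162 -0.311  0.01 ]]
```

View pics/crop1.png

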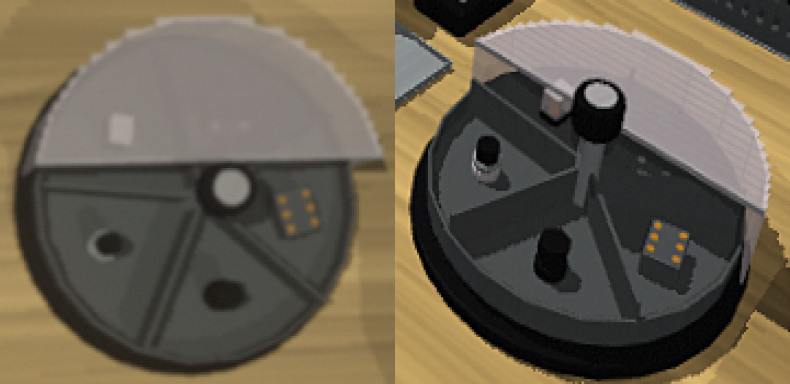

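The pale clear-covered block at top (440,194) is the relay: it is upright and tall, and the dotted one is the flat terminal. Its angle is about 49.5° from the axis, so the carousel needs roughly +130°. I'll move above the knob and refine there.

```bash
cat >> h.py <<'E'
def Q(th): # tool down, tool y at heading th
    # rotation by pi about axis at (th+90deg)/2 : y -> heading th
    a=(th+np.pi/2)/2; return [0,np.cos(a),np.sin(a),0]
def go(p,th,**k): 
    return movel(list(p),frame=Q(th),**k)
E
python3 - <<'E'
from h import *
p=np.array(get_tcp_pos()); print(Q(1.167))
movel([p[0],p[1],.36],v=.3)
K=[.491,-.339]
move_pose(K+[.28],Q(-1.745)); print(get_joint_pos(),get_tcp_pos(),get_time())
T=wristT(); np.save('T1.npy',T); save('wrist','w1.png'); print(proj('wrist',[K+[.147]],T),proj('side',[K+[.147]]))
print(get_time())
E
```

```text
[0, np.float64(0.20052929827794447), np.float64(0.9796877056144755), 0]
[-6.23140032e-01  3.21713466e-01  1.64115682e+00  1.61649266e-04
  1.17863410e+00  1.12070688e+00] [ 0.49141413 -0.33844848  0.28006387] 4.05
[[319.73002559 225.89553991]] [[438.94635057 308.95250437]]
4.1
```

View pics/w1.png

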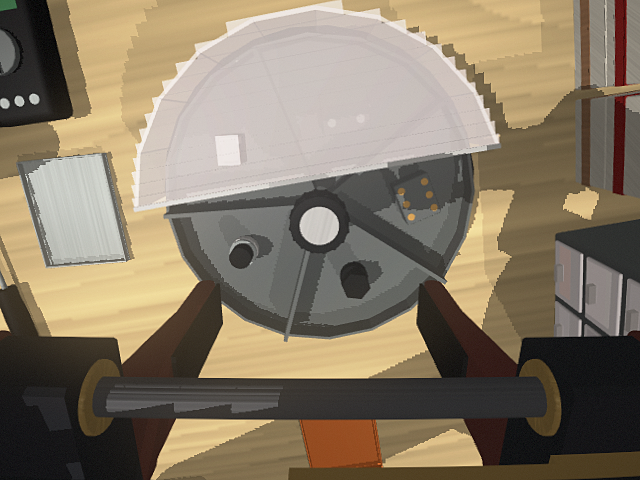

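The wrist view confirms the knob top at (320,226), exactly as predicted. The relay top is at (229,150), and the tray corners are near (20,160), (106,152), (130,260) and (48,267). Next I'll grip and twist.

```bash
python3 - <<'E'
from h import *
T=np.load('T1.npy'); K=np.array([.491,-.339])
r=cast('wrist',[(229,150)],.071,T)[0]; d=r[:2]-K; a=np.arctan2(d[1],d[0]); print('relay',r,np.hypot(*d),np.degrees(a))
print('tray w',cast('wrist',[(20,160),(106,152),(130,260),(48,267)],.01,T).round(4))
im=cv2.imread('pics/top0.png'); c=im[180:255,318:380].astype(int)
m=((abs(c[:,:,2]-c[:,:,0])<30)&(c.mean(2)>90)).astype(np.uint8)
m=cv2.morphologyEx(m,cv2.MORPH_OPEN,np.ones((3,3)))
cs=max(cv2.findContours(m,0,2)[0],key=cv2.contourArea); R=cv2.minAreaRect(cs); b=cv2.boxPoints(R)+[318,180]
B=cast('top',b,.008); print('tray top',B.round(4),B.mean(0),cv2.minAreaRect(B[:,:2].astype(np.float32)))
turn=np.pi-a; print('turn',turn)
movel([K[0],K[1],.116],v=.2); command_gripper(0); print('grip',get_grip_width(),get_finger_force())
q=np.array(get_joint_pos()); th0=q[5]
q[5]=th0-turn*0.5; movej(list(q)); q[5]=th0-turn; movej(list(q))
print(get_time(),get_ft_force(),get_joint_pos()); save('top','top1.png')
E
```

```text
relay [ 0.55599052 -0.26634481  0.071     ] 0.09748099271704551 48.18716717537879
tray w [[ 0.5855 -0.0221  0.01  ]
 [ 0.5758 -0.1206  0.01  ]
 [ 0.4527 -0.1093  0.01  ]
 [ 0.461  -0.0085  0.01  ]]
tray top [[ 0.4607 -0.0052  0.008 ]
 [ 0.5846 -0.0151  0.008 ]
 [ 0.5766 -0.1161  0.008 ]
 [ 0.4526 -0.1053  0.008 ]] [ 0.51862276 -0.06042408  0.008     ] ((0.5186029076576233, -0.060648590326309204), (0.10140608251094818, 0.1244434043765068), 85.42901611328125)
turn 2.3005679291704975
grip 0.520340025128357 29.99983459711075
7.925 [10.11248881 -3.18445158 -6.86117535] [-6.23122921e-01  5.21240664e-01  1.75994413e+00  9.30561594e-04
  8.55833264e-01 -1.17992077e+00]
```

View pics/top1.png

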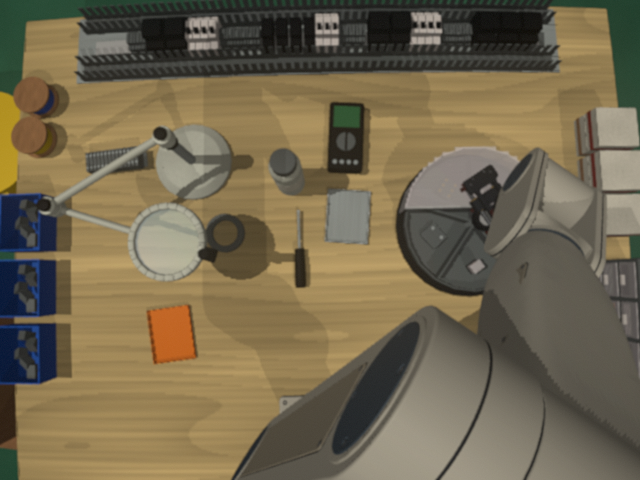

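The relay is now at (476,267), at the front, and nothing else has moved. I'll release, rise and look from above it.

```bash
python3 - <<'E'
from h import *
K=np.array([.491,-.339]); print('relay top',cast('top',(476,267),.071))
command_gripper(1.0); movel([K[0],K[1],.24],v=.25)
move_pose([.385,-.339,.21],Q(-np.pi/2)); command_gripper(.58)
T=wristT(); np.save('T2.npy',T); save('wrist','w2.png'); print(get_tcp_pos(),proj('wrist',[.3935,-.339,.071],T),get_joint_pos()[5],get_time(),get_ft_force())
E
```

```text
relay top [[ 0.39134591 -0.33766565  0.071     ]]
[ 0.38499477 -0.3390086   0.21001196] [[319.15755596 212.81400062]] 0.8256489651384965 11.9667 [ 0.201988   -0.06584952  0.11751377]
```

View pics/w2.png

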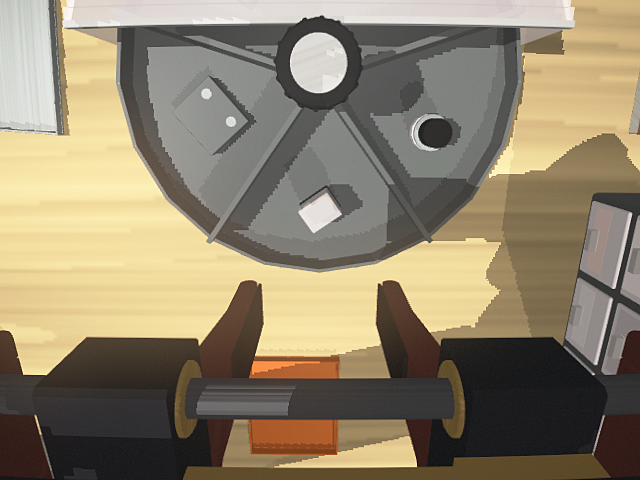

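The relay top is at (320,211), as predicted and well centred at the front, but it is rotated. I'll take its yaw from the top face.

```bash
python3 - <<'E'
from h import *
T=np.load('T2.npy'); im=cv2.imread('pics/w2.png'); g=im.min(2); m=np.zeros_like(g); m[170:250,280:370]=(g[170:250,280:370]>165)
c=max(cv2.findContours(m,0,2)[0],key=cv2.contourArea)
ap=cast('wrist',cv2.convexHull(c).reshape(-1,2),.071,T)
R=cv2.minAreaRect(ap[:,:2].astype(np.float32)); print(R, cv2.minAreaRect(c))
E
```

```text
((0.3935455083847046, -0.33905676007270813), (0.021190647035837173, 0.027057014405727386), 34.70928192138672) ((319.2040100097656, 212.6280059814453), (27.069093704223633, 34.91154098510742), 55.304840087890625)
```

```bash
python3 - <<'E'
from h import *
R=[.3935,-.339]; th=np.radians(-55.3)
command_gripper(.5)
go(R+[.16],th,v=.2); h=movel(R+[.043],v=.12,until_force=8); print('hit',h,get_tcp_pos())
command_gripper(0); print('grip',get_grip_width(),get_finger_force())
movel(R+[.22],v=.15); print(get_grip_width(),get_time())
move_pose([.5185,-.063,.2],Q(np.radians(-4.6))); movel([.5185,-.063,.05],v=.15)
T=wristT(); np.save('T3.npy',T); save('wrist','w3.png'); print(get_joint_pos()[5],get_time(),get_grip_width(),get_tcp_pos())
save('top','top2.png')
E
```

```text
hit False [ 0.39388758 -0.33935311  0.043586  ]
grip 0.3171276689746919 30.00105321407318
0.3205841382948773 15.9417
-0.06340849595078198 18.3 0.3202722757658726 [ 0.5192039  -0.06318559  0.05086516]
```

View pics/w3.png

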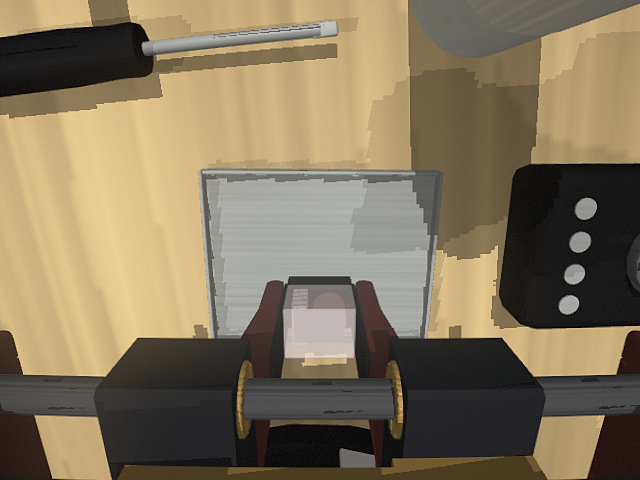

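The relay is held above the tray. The tray's far corners are at (202,171) and (440,171), and I'll use them to refine the centre before placing.

```bash
python3 - <<'E'
from h import *
T=np.load('T3.npy'); A=cast('wrist',[(202,171),(440,171)],.01,T)[:,:2]; d=A[1]-A[0]; L=np.hypot(*d); u=d/L; n=np.array([u[1],-u[0]])
C=A.mean(0)+n*.05; yaw=np.arctan2(u[1],u[0]); print(A,L,np.degrees(yaw),C)
assert np.hypot(*(C-[.5185,-.063]))<.006
go([C[0],C[1],.045],yaw,v=.1)
movel([C[0],C[1],.020],v=.1); h=movel([C[0],C[1],.008],v=.015,until_force=3); print(h,get_tcp_pos(),get_ft_force())
command_gripper(.5); print(get_grip_width())
movel([C[0],C[1],.2],v=.2)
T=wristT(); np.save('T4.npy',T); save('wrist','w4.png'); print(get_time(),get_tcp_pos())
E
```

```text
[[ 0.46337263 -0.00458646]
 [ 0.58364721 -0.01414571]] 0.12065386266497849 -4.544232203975099 [ 0.51954849 -0.05920891]
True [ 0.51977648 -0.05925681  0.01346712] [-0.55153102 -0.50243966  4.72048502]
0.4969675428626808
21.1417 [ 0.5186865  -0.05910426  0.19878269]
```

View pics/w4.png

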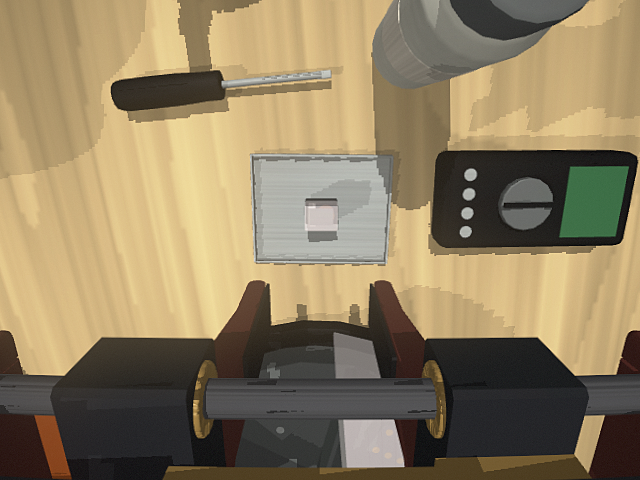

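```bash
python3 - <<'E'
from h import *
T=np.load('T4.npy'); A=cast('wrist',[(251,155),(391,156),(387,264),(256,262)],.01,T)[:,:2]; print('tray',A.round(4),A.mean(0))
print('relay',cast('wrist',[(322,216)],.041,T))
p=get_tcp_pos(); movel([p[0],p[1],.36],v=.3); command_gripper(1.0)
move_pose([.426,.203,.36],Q(np.radians(-18)))
T=wristT(); np.save('T5.npy',T); im=save('wrist','w5.png'); print(proj('wrist',[.426,.203,.262],T),get_time(),get_joint_pos()[5])
P=np.array([.655,.296]);can=np.array([.605,.066])
for s in np.linspace(0,1,9):
    f=np.radians(120+90.8*s);b=f+np.radians(132-51.6*s);e=P+.26*np.array([np.cos(f),np.sin(f)]);u=np.array([np.cos(b),np.sin(b)])
    l=e+.24*u;g=l+.09*u;print(np.r_[e,l,g].round(3),'clear',round(np.hypot(*(l-can))-.109,3),round(np.hypot(*(g-can))-.033,3),np.hypot(*g).round(3))
E
```

```text
tray [[ 0.4623 -0.0052]
 [ 0.5832 -0.0155]
 [ 0.5767 -0.1148]
 [ 0.4546 -0.1034]] [ 0.51920036 -0.05971654]
relay [[ 0.51996782 -0.05671546  0.041     ]]
[[319.74753501 239.33311645]] 23.775 0.7327791019443516
[0.525 0.521 0.451 0.293 0.423 0.207] clear 0.165 0.197 0.471
[0.483 0.491 0.429 0.257 0.408 0.17 ] clear 0.151 0.189 0.442
[0.448 0.454 0.414 0.216 0.401 0.127] clear 0.134 0.18 0.421
[0.421 0.41  0.407 0.17  0.402 0.08 ] clear 0.114 0.17 0.41
[0.403 0.362 0.41  0.122 0.413 0.032] clear 0.094 0.162 0.414
[ 0.395  0.311  0.423  0.072  0.433 -0.017] clear 0.074 0.158 0.433
[ 0.398  0.259  0.445  0.024  0.463 -0.064] clear 0.056 0.16 0.467
[ 0.41   0.209  0.477 -0.021  0.502 -0.107] clear 0.046 0.168 0.514
[ 0.432  0.163  0.518 -0.061  0.551 -0.145] clear 0.045 0.185 0.57
```

View pics/w5.png

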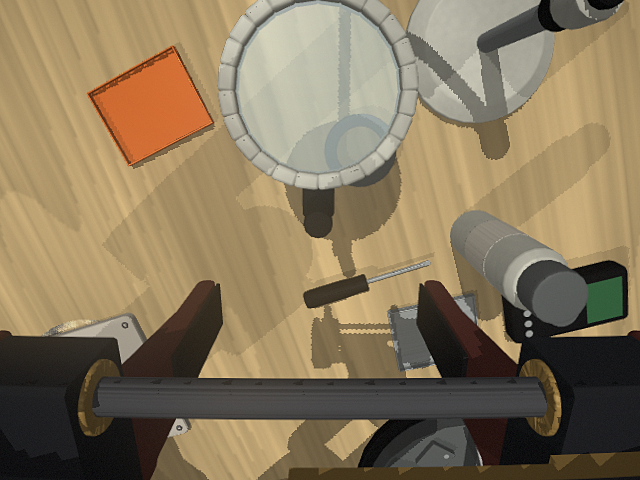

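The grip top is at (318,224) and the lens centre at (318,94). I'll use these to grip it and drag along joint-space waypoints.

```bash
cat > drag.py <<'E'
from h import *
from scipy.optimize import fsolve
P=np.array([.655,.296]); U=lambda a:np.array([np.cos(a),np.sin(a)])
def joints(pt,r,guess):  # pt at r along arm from elbow
    return fsolve(lambda x:P+.26*U(x[0])+r*U(x[1])-pt,guess)
E
python3 - <<'E'
from drag import *
T=np.load('T5.npy')
G=cast('wrist',(318,224),.262,T)[0,:2]; L=cast('wrist',(318,94),.207,T)[0,:2]; print(G,L,np.hypot(*(G-L)))
R=np.array([.5199,-.058])
a0=joints(G,.33,[2.09,4.4]); a1=joints(R,.24,[3.68,5.08]); print(np.degrees(a0),np.degrees(a1))
th=lambda b:b-np.pi/2-np.pi
go([*G,.30],th(a0[1]),v=.2); h=movel([*G,.225],v=.1,until_force=8); print('hit',h)
command_gripper(0); print('grip',get_grip_width(),get_finger_force(),get_time())
for s in np.linspace(0,1,8)[1:]:
    f,b=a0+(a1-a0)*s; g=P+.26*U(f)+.33*U(b); go([*g,.225],th(b),v=.14)
    F=np.linalg.norm(get_ft_force()); print(round(F,1),end=' ')
    if F>50: break
print(get_tcp_pos(),get_time(),get_joint_pos()[5])
save('top','top3.png')
E
```

```text
[0.42819222 0.21361607] [0.45456674 0.29549304] 0.08602007604267524
[117.71628343 251.28512536] [210.31823807 291.85472452]
hit False
grip 0.22001568761439408 29.999915063381195 26.1917
4.2 3.7 3.6 3.8 3.3 2.8 2.5 [ 0.55288557 -0.14145775  0.22500578] 30.1917 -0.651663259587948
```

View pics/top3.png

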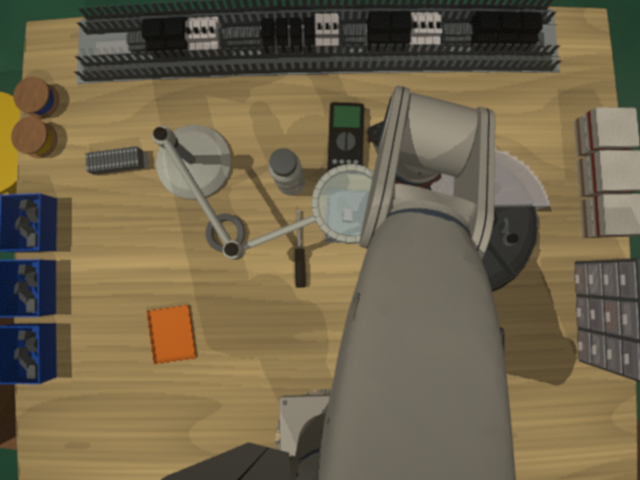

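The lens is over the tray area and partly hidden by the arm; everything else is in place. I'll release, rise and check precisely with the wrist camera.

```bash
python3 - <<'E'
from h import *
p=get_tcp_pos(); command_gripper(1.0); movel([p[0],p[1],.40],v=.2)
T=wristT(); np.save('T6.npy',T); im=save('wrist','w6.png'); print(p,get_time(),T[:3,3])
print(proj('wrist',[[.5199,-.058,.041],[.5199,-.058,.207],[.5199,-.058,.196]],T))
E
```

```text
[ 0.55273039 -0.14141953  0.2250182 ] 32.45 [ 0.52232019 -0.06778865  0.56070874]
[[321.53631767 111.67586659]
 [322.07448762 107.75787872]
 [322.02355978 108.1285981 ]]
```

View pics/w6.png

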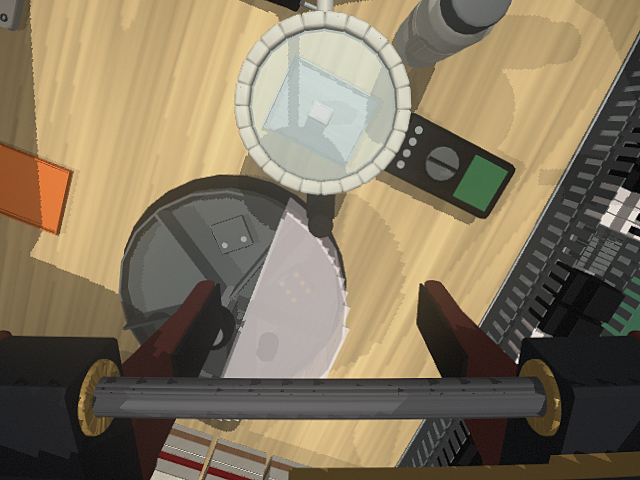

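The relay is at about (320,110) and the ring centre at about (323,103), so the offset is only a few mm. I'll compute it properly.

```bash
python3 - <<'E'
from h import *
T=np.load('T6.npy'); im=cv2.imread('pics/w6.png').astype(int); H=cv2.cvtColor(im.astype(np.uint8),cv2.COLOR_BGR2HSV)
v=H[:,:,2];s=H[:,:,1]
# ring: sample rays from approx centre, outermost pale pixel
c=np.array([323,103.]);pts=[]
for a in np.radians(np.arange(0,360,5)):
    if 40<np.degrees(a)%360<110 or 250<np.degrees(a)<300: pass
    r=np.arange(72,98,.5);x=(c[0]+r*np.cos(a)).round().astype(int);y=(c[1]+r*np.sin(a)).round().astype(int)
    ok=(y>=0); k=ok&(v[np.clip(y,0,479),x]>165)&(s[np.clip(y,0,479),x]<45)
    if k.any(): i=np.where(k)[0].max(); pts.append((x[i],y[i]))
W=cast('wrist',pts,.200,T)[:,:2]
for _ in range(4):
    A=np.c_[2*W,np.ones(len(W))];sol=np.linalg.lstsq(A,(W**2).sum(1),rcond=None)[0];R=np.sqrt(sol[2]+sol[:2]@sol[:2]);e=abs(np.hypot(*(W-sol[:2]).T)-R);W=W[e<max(.002,1.5*np.median(e))]
print('lens',sol[:2],R,len(W))
print('relay',cast('wrist',(320,109),.041,T))
E
```

```text
lens [ 0.51969524 -0.05676828] 0.07547161946860735 65
relay [[ 0.51692676 -0.0557448   0.041     ]]
```

```bash
python3 -c "
from h import *
wait(.5); print(get_ft_force(),get_time()); print(job_done())"
```

```text
[-0.01331038 -0.11120201  0.63661147] 32.95
the job is handed in; nothing more can be done
None
```

I turned the carousel to bring the relay to the front, set the relay upright within about 3 mm of the tray's middle, centred the lens over it to about 3 mm, and handed the job in at 33 s; no bench item appeared to move in the pictures.

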